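# Unload a tested board from behind the sliding guard

### The job

The test is over: raise the clear sash of the test station by its handle, draw the white board carrier straight out by its upright grip until it lies completely in front of the sash, still flat on the station's deck between the guides, then lower the sash until it is fully shut. Leave the other things on the bench where they are.

Things in the scene. Friction and masses are not known exactly. Their poses are not given: they have to be found in the camera images.
- station: Fixed test station: deck 320 mm wide, top at z 12 mm, from x -135 to +170 mm; behind the sash grey walls and a clear roof 145 mm high; uprights 256 mm tall at y +-146 mm. Origin on the bench, mid-width, in the sash plane; x points into the housing (robot on the -x side), y across, z up. Two black guide strips 8 mm tall, inner faces y +-64 mm, x -135 to +90 mm; black stop block at x +78 mm.
- sash (a joint): Sash height, m: 0 shut, grows upward, stop at 0.09; starts 0 to 0.03. Clear framed panel 268 mm wide, 124 tall, 9 thick; shut, its edges are 26 and 150 mm above the bench and only the carrier's flat tongue passes below. Friction holds it where it is left: about 11 N lift it, 4 N push it down. Raise it 40 mm or more from shut (60 is comfortable) to let the board's parts pass.
- sash_handle (a point): Centre of the sash's handle: dark steel bar along station y, 150 mm long, 16 mm thick (x), 14 mm tall, 70 mm in front of the sash plane (57 mm free gap behind it), on two 10 mm arms at y +-70 mm. 130 mm above the bench when shut, rises with the sash; the sash's top edge is 20 mm above it. Axes as the station's.
- carrier: Loose white carrier (about 0.35 kg) with a circuit board. Plate 50 (x) x 120 (y) x 8 mm, origin at the centre of its underside, axes as the station's (4 mm play between the guides). Board parts reach 48 mm above the underside and 17 mm either way in x. A tongue 20 mm wide, 8 thick, runs along -x out below the sash to the upright grip. Starts with origin at station x +36 to +50 mm.
- carrier_handle (a point): Grasp point of the carrier's upright grip: white block at the tongue's outer end, 34 mm long (x), 20 wide (y), 46 tall from the carrier's underside. The point is 200 mm in front (-x) of the carrier's origin, 34 mm above its underside, 12 mm below the grip's top. The grip hangs in front of the deck, its underside 12 mm above the bench. Axes as the carrier's.
- flux_bottle: Bystander: white bottle, 44 mm across, 100 mm tall; origin at the centre of its underside.
- screwdriver: Bystander: screwdriver lying on the bench.
- clip_bin: Bystander: open black bin 100 x 140 x 50 mm; origin at the centre of its underside.
- scanner: Bystander: hand scanner lying on the bench, about 155 mm long and 36 mm tall.

How it is judged (in metres and radians):
On the way, in this order (a step that is already met when the one before it is completed fails the run):
1. the sash is raised at least 40 mm from shut (value of joint sash above 0.04 m), for 0.2 s.
2. the carrier's plate is drawn out in front of the sash (x of carrier in the frame of station below -0.032 m), for 0.2 s.
At the end, for the whole second after the job is handed in: The sash is shut to within 8 mm; the carrier is at rest and flat (within 0.06 rad) on the deck between the guides (within 15 mm of mid-width, within 0.2 rad of straight), its origin between 32 mm and 115 mm in front of the sash's plane (so that the whole plate is out); both released (value of joint sash below 0.008 m and x of carrier in the frame of station between -0.115 and -0.032 m and y of carrier in the frame of station between -0.015 and 0.015 m and z of carrier in the frame of station below 0.017 m and angle between carrier's own z axis and vertical below 0.06 rad and angle between the x axis of carrier and the x axis of station, either way round below 0.2 rad and linear speed of carrier below 0.02 m/s and velocity of joint sash between -0.01 and 0.01 m/s); the robot touches nothing.
It fails at once if the carrier is tipped by more than 0.35 rad (angle between carrier's own z axis and vertical above 0.35 rad).
It fails at once if a bystander is moved by more than 30 mm (distance of any of flux_bottle, screwdriver, clip_bin, scanner from where it was at the start of the episode above 0.03 m).
It also fails if it takes over 58 s, if anything falls off the work surface, if the arm or the gripper's body presses on something with over 40 N, if the wrist force passes 120 N, or if a joint passes its speed limit or range.

### The arm

A 6-joint arm with a two-finger parallel gripper is mounted at the origin on the work surface. World frame = base frame: x ahead of the robot, y to its left, z up, the work surface at z = 0. Lengths are in mm, angles in rad, forces in N, time in s.
With the tool pointing down it reaches from about 275 to 750 mm from the base axis. Payload 10.2 kg.
Tool frame: the origin (TCP) lies midway between the tips of the shut fingers; the grasp point (between the pads) lies 19 mm behind it; z points along the fingers, y is the direction in which the jaws open and shut (so a half turn about z gives the same grasp; the last joint's range is limited). The gripper opens to 85 mm and grips with 20 to 120 N. Pads are 22 mm wide; open, the fingers measure 114 mm over their backs; the gripper's body (76 mm by 85 mm) begins 54 mm behind the grasp point. The pads swing forward as they close: fully open they stand 13 mm farther back than shut.
Start: joints at [-1.382, 0.313, 1.498, -0, 1.331, -0.223], TCP at [210.124, -481.123, 231.294] pointing down, gripper open.
Joint ranges: [-2.94, 2.94], [-0.97, 2.17], [0.19, 2.56], [-1.23, 4.37], [0.02, 3.11], [-2.88, 2.88]. Speed limits (rad/s): [2.39, 2.39, 3.01, 3.14, 3.14, 3.14].

### API

Orientations are given as a unit quaternion [w, x, y, z].
In Python, from rig import sense, optics, ctrl gives the robot as it stands.
- The arm moves only by the tool play_rows, never from a script. Its argument "plan" is a list of rows, each a list of 7 numbers: the shift along the world's x, y, z in mm, then the turn, a rotation vector about the world's x, y, z in rad, then the opening, from -1 (shut) to 1 (fully open), so that 0 is half open. A call has 1 to 5 rows; each row shifts and turns the pose as measured when the row begins; what a row does not reach is not made up. A row lasts 1/12 s, in which the tool goes at most 41.7 mm and 7.16 degrees, less where a joint would pass 70% of its speed; a pose out of reach is approached as far as the arm can. A call is refused whole if a number of a shift passes 41.7 or a number of a turn 0.125, either way. A call with a gripper value outside its range is refused whole. The fingers move at their own pace and stop on an object; "grip_force" is the grip in N (left out, the last holds). Time passes only in rows, so rows that do not move let the fingers close. It gives the time, the measured TCP pose, the force and the opening at its end, in the units of the state.
- sense(): the state, without advancing time (a new reading comes with each control period).
- optics.capture(name): name is "side" or "top" or "wrist"; returns a dict with "img" (420x560x3 uint8, blue, green, red), "fx", "fy", "cx", "cy" (pixels), "world_to_cam" (4x4, takes a point from world to camera coordinates). Camera axes: x right, y up, looking along -z (the intrinsics and any distortion apply to the point x, -y, -z); pixel columns grow to the right and rows downward; lengths in mm; the calibration is good to about 2 mm. A picture is of the moment at which its call begins. There is no depth.
- ctrl.finish_job(): hands the job in, once; it reports no verdict.
The state is a dict: "time_s": time; "joints": joint angles; "dq": joint speeds; "tau": joint torques, N m; "eef_pos": TCP position; "ee_rot": TCP orientation; "force": force on the tool from outside, world axes, zero at the start; "wrist_torque": the same for the moment, N m; "grip_width": opening from 0.0 (shut) to 1.0 (fully open).
Only numpy, scipy, OpenCV 4.12 (cv2) and the standard library are available. Lean on these libraries where they do the work, as an engineer would, in place of code of your own. Each camera call takes 0.05 s, during which the arm holds its last target. There are 200 camera calls.

## Working session

There is one attempt and no reset: what is moved stays moved. The work goes in short steps, Python scripts to look and compute and a tool call to move; the robot and the scene stay as the last step left them, time stands still between calls to the robot, and variables do not carry over. Pictures are saved under pics/ and viewed, about 8 in all and at most 12, crops included, and the job is handed in when it is done.

Besides the shell and the picture viewer there is one more tool, called after "Call:" as name([rows], argument=value, ...), one row to a line, values as JSON. play_rows: Moves the arm, as the interface text tells. Its arguments: {"type":"object","properties":{"plan":{"type":"array"},"grip_force":{"type":"number"}},"required":["plan"]}

```bash
mkdir -p pics; ls
cat > h.py <<'E'
import numpy as np, cv2
from rig import sense, optics, ctrl
def cap(n,f):
    c=optics.capture(n); cv2.imwrite('pics/'+f+'.png',c['img'])
    np.savez('pics/'+f+'.npz',**{k:v for k,v in c.items()}); return c
def ray(c,u,v):
    T=np.array(c['world_to_cam'],float); R=T[:3,:3]; o=-R.T@T[:3,3]
    d=R.T@np.array([(u-c['cx'])/c['fx'],-(v-c['cy'])/c['fy'],-1]); return o,d/np.linalg.norm(d)
def proj(c,p):
    T=np.array(c['world_to_cam'],float); q=T[:3,:3]@np.array(p,float)+T[:3,3]
    return np.array([c['cx']+c['fx']*q[0]/-q[2], c['cy']+c['fy']*q[1]/q[2]])
def atz(c,u,v,z):
    o,d=ray(c,u,v); return o+d*(z-o[2])/d[2]
def tri(*obs):
    A=np.zeros((3,3));b=np.zeros(3);rs=[ray(*x) for x in obs]
    for o,d in rs:
        P=np.eye(3)-np.outer(d,d);A+=P;b+=P@o
    p=np.linalg.solve(A,b); return p,[np.linalg.norm((np.eye(3)-np.outer(d,d))@(p-o)) for o,d in rs]
def ld(f): return {k:v for k,v in np.load('pics/'+f+'.npz').items()}
E
python3 - <<'E'
from h import *
a=cap('top','top0');b=cap('side','side0')
print({k:v for k,v in a.items() if k!='img'}); print({k:v for k,v in b.items() if k!='img'});print(sense())
E
```

```text
pics
{'fx': 389.94719375970845, 'fy': 389.94719375970845, 'cx': 283.2830706453581, 'cy': 215.17122692248182, 'world_to_cam': array([[ 2.45749202e-02, -9.99693127e-01, -3.11863760e-03,
        -4.05080160e+00],
       [ 9.91491976e-01,  2.39741916e-02,  1.27941002e-01,
        -5.57123149e+02],
       [-1.27826973e-01, -6.23624406e-03,  9.91776877e-01,
        -1.39433090e+03],
       [ 0.00000000e+00,  0.00000000e+00,  0.00000000e+00,
         1.00000000e+00]])}
{'fx': 381.16304907857557, 'fy': 381.16304907857557, 'cx': 275.80877010137885, 'cy': 210.97237540863867, 'world_to_cam': array([[-3.70505478e-01, -9.28810625e-01, -6.04262463e-03,
         1.95132849e+02],
       [ 7.35710233e-01, -2.97435831e-01,  6.08491889e-01,
        -4.69444995e+02],
       [-5.66971025e-01,  2.21003958e-01,  7.93537087e-01,
        -1.00092361e+03],
       [ 0.00000000e+00,  0.00000000e+00,  0.00000000e+00,
         1.00000000e+00]])}
{'time_s': 0.1, 'joints': array([-1.38243113e+00,  3.13410384e-01,  1.49837962e+00,  1.88424031e-05,
        1.33097531e+00, -2.23433387e-01]), 'dq': array([ 0.00079382, -0.00025895, -0.00118263, -0.00024818, -0.00111225,
        0.00078348]), 'tau': array([ 2.45535412e-03, -4.12900078e+01, -2.60142589e+01, -2.00560921e-04,
        3.03503584e-03,  1.21007562e-05]), 'eef_pos': array([ 210.06872297, -480.89036125,  230.77696725]), 'ee_rot': array([-5.86082128e-04,  9.78877813e-01,  2.04445306e-01,  1.94291390e-05]), 'force': array([-0.90236109, -1.38434168,  0.54464474]), 'wrist_torque': array([0.04995703, 0.00333876, 0.02165729]), 'grip_width': 1.001114033426831}
```

View pics/top0.png

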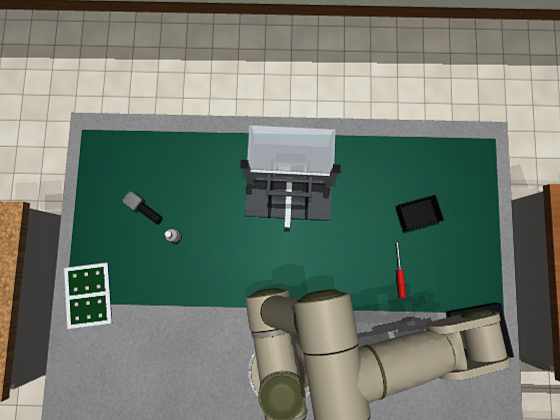

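View pics/side0.png

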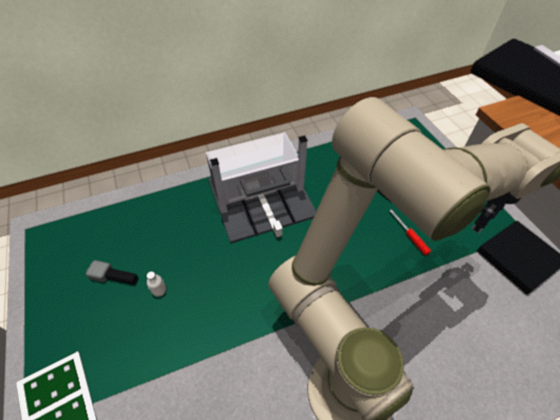

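The station stands ahead of the arm, with the grip at about (288,228) in the top view and (278,232) in the side view. I'll enlarge both views.

Run:
```python
from h import *
a=cv2.imread('pics/top0.png')[115:240,230:350]; b=cv2.imread('pics/side0.png')[125:250,198:323]
a=cv2.resize(a,None,fx=4.8,fy=4.8,interpolation=3)[:, :400*2]; 
cv2.imwrite('pics/topc.png',a); cv2.imwrite('pics/sidec.png',cv2.resize(b,None,fx=4.8,fy=4.8,interpolation=3))
```

```text
(no output)
```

View pics/topc.png

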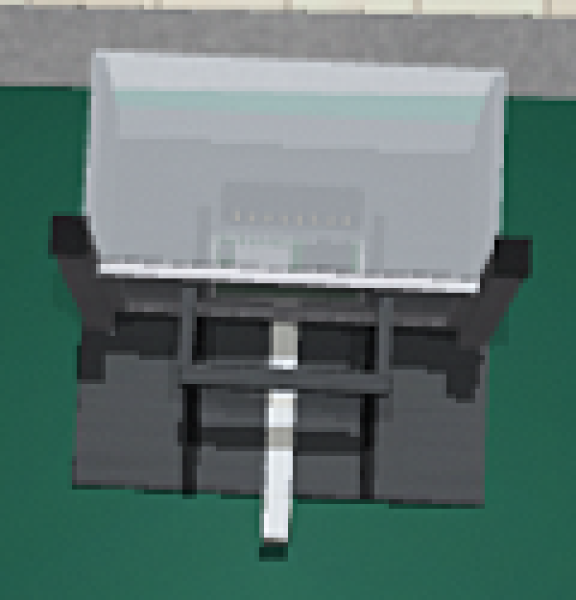

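View pics/sidec.png

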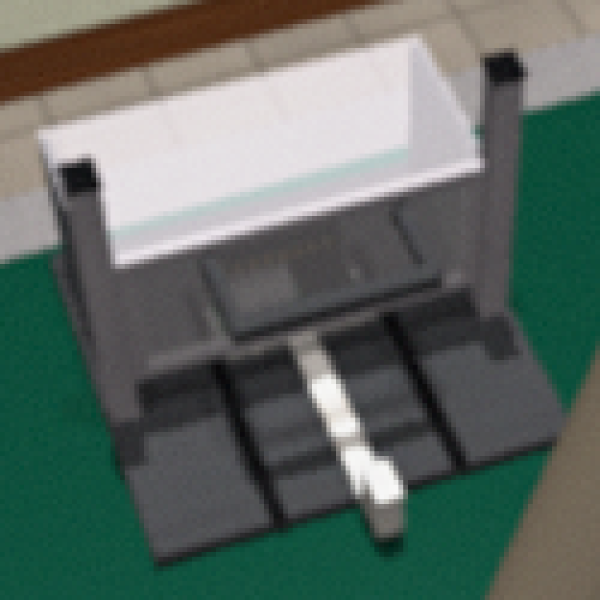

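Run:
```python
from h import *
a=ld('top0');b=ld('side0')
T=lambda u,v:(a,230+u/4.8-.4,115+v/4.8-.4)
S=lambda u,v:(b,198+u/4.8-.4,125+v/4.8-.4)
for n,p,q in [('upL',(71,235),(80,178)),('upR',(512,258),(503,68)),('deckL',(73,488),(158,563)),('deckR',(484,506),(567,440)),('barL',(180,375),(232,333)),('barR',(390,385),(440,280)),('gripfront-top',(276,541),(390,490))]:
    r,e=tri(T(*p),S(*q)); print(n,r.round(1),np.round(e,1))
print('grip outer at z58',atz(*T(276,541),58),'deck z12',atz(*T(73,488),12),atz(*T(484,506),12))
print('up z256',atz(*T(71,235),256),atz(*T(512,258),256))
```

```text
upL [691.4 135.4 249.3] [0.2 0.2]
upR [ 682.4 -155.5  251.2] [0.1 0.1]
deckL [552.9 153.    8. ] [0.4 0.4]
deckR [ 549.7 -165.3   -5.1] [3.3 3.3]
barL [618.7  65.7 145.1] [0.2 0.2]
barR [616.4 -84.2 137.4] [0.4 0.4]
gripfront-top [509.7  -4.9  69.1] [0.5 0.5]
grip outer at z58 [510.5376233   -5.41048985  58.        ] deck z12 [552.53619235 152.99965453  12.        ] [ 546.18649621 -166.18910526   12.        ]
up z256 [689.73522179 134.76095078 256.        ] [ 681.14843924 -154.81208933  256.        ]
```

Call:
play_rows([
  [20, 24, 2, 0, 0, 0.1, 0.5],
  [26, 30, 2, 0, 0, 0.11, 0.5],
  [26, 30, 2, 0, 0, 0.11, 0.5],
  [26, 30, 2, 0, 0, 0.11, 0.5],
  [26, 30, 2, 0, 0, 0.11, 0.5],
])

```text
time_s: 0.52
eef_pos: [332.9, -335.0, 238.1]
ee_rot: [-0.003, 0.887, 0.462, -0.001]
force: [0.2, -0.6, -0.3]
grip_width: 0.749
```

Call:
play_rows([
  [26, 30, 2, 0, 0, 0.11, 0.5],
  [26, 30, 2, 0, 0, 0.11, 0.5],
  [26, 30, 2, 0, 0, 0.11, 0.5],
  [26, 30, 2, 0, 0, 0.11, 0.5],
  [26, 30, 2, 0, 0, 0.11, 0.5],
])

```text
time_s: 0.93
eef_pos: [466.8, -175.7, 247.9]
ee_rot: [-0.003, 0.718, 0.696, -0.002]
force: [-0.2, -1.0, -0.9]
grip_width: 0.75
```

Call:
play_rows([
  [26, 33, 1, 0, 0, 0, 0.3],
  [26, 33, 1, 0, 0, 0, 0.3],
  [26, 33, 1, 0, 0, 0, 0.3],
  [22, 30, 1, 0, 0, 0, 0.3],
  [0, 20, 0, 0, 0, 0, 0.3],
])

```text
time_s: 1.35
eef_pos: [568.0, -21.5, 250.4]
ee_rot: [-0.004, 0.715, 0.699, -0.002]
force: [-0.2, 0.3, -0.1]
grip_width: 0.649
```

Run:
```python
from h import *
c=cap('wrist','w1'); s=sense(); print(s['eef_pos'],s['ee_rot'],s['grip_width']); T=c['world_to_cam'];print(-T[:3,:3].T@T[:3,3])
```

```text
[566.7765353  -18.7711272  250.41502814] [-0.00467602  0.71404628  0.70008018 -0.00194557] 0.6517534377087879
[570.23726631  44.56735766 392.4878918 ]
```

View pics/w1.png

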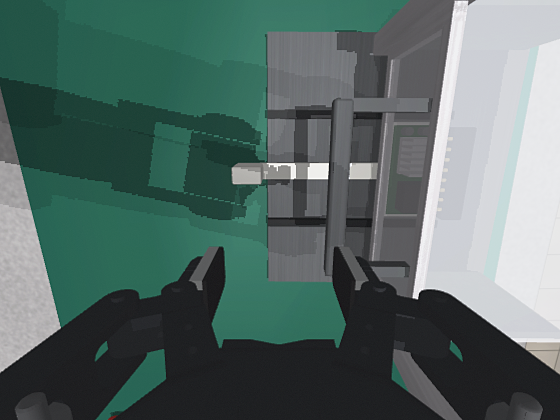

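The bar runs from (343,99) to (332,275), and the grip's top spans (232..262, 164..183). Next I'll triangulate these against the top view.

Run:
```python
from h import *
a=ld('top0');b=ld('side0');w=ld('w1')
T=lambda u,v:(a,230+u/4.8-.4,115+v/4.8-.4)
S=lambda u,v:(b,198+u/4.8-.4,125+v/4.8-.4)
for n,W,p,q in [('barL',(343,98),(180,375),(232,333)),('barR',(332,275),(390,385),(440,280))]:
    print(n,tri((w,*W),T(*p),S(*q)),tri((w,*W),S(*q)))
L,R=[np.array(x,float) for x in((343,98),(332,275))]
for z in(135,145,155,165):
    l=atz(w,*L,z);r=atz(w,*R,z);print(z,l.round(1),r.round(1),np.linalg.norm(l-r))
for z in(58,): print([atz(w,*x,z).round(1) for x in((233,165),(233,183),(262,164))])
for z in (12,): print('deck',[atz(w,*x,z).round(1) for x in((267,32),(268,280))])
```

```text
barL (array([619.0528448 ,  66.06764282, 145.07623111]), [np.float64(0.9425836918225942), np.float64(0.28730892164049404), np.float64(0.6849874991384242)]) (array([619.31276402,  66.1264815 , 144.81941917]), [np.float64(0.8061541683949974), np.float64(0.8061541683950082)])
barR (array([614.58130034, -84.73497232, 142.81002182]), [np.float64(3.27560127586016), np.float64(1.607150212170017), np.float64(2.677288348573959)]) (array([614.56281904, -85.88524324, 141.6513206 ]), [np.float64(2.8555994851240487), np.float64(2.8555994851241238)])
135 [621.6  67.7 135. ] [616.6 -92.6 135. ] 160.39798994146335
145 [619.6  66.8 145. ] [614.8 -87.3 145. ] 154.16864887135588
155 [617.7  65.9 155. ] [613.  -81.9 155. ] 147.93930780124836
165 [615.7  65.  165. ] [611.2 -76.6 165. ] 141.70996673114084
[array([515.1,   6.1,  58. ]), array([513.8, -14.5,  58. ]), array([548. ,   6.5,  58. ])]
deck [array([556.3, 152.4,  12. ]), array([ 547.4, -164.4,   12. ])]
```

Call:
play_rows([
  [25, 5, 0, 0, 0, 0, 0.3],
  [25, 5, 0, 0, 0, 0, 0.3],
  [0, 0, -30, 0, 0, 0, 0.3],
  [0, 0, -35, 0, 0, 0, 0.3],
  [0, 0, 0, 0, 0, 0, 0.3],
])

```text
time_s: 1.82
eef_pos: [618.7, -5.2, 183.2]
ee_rot: [-0.004, 0.712, 0.702, -0.002]
force: [-0.9, -0.5, -1.9]
grip_width: 0.65
```

Call:
play_rows([
  [-1, -1, -30, 0, 0, -0.02, 0.3],
  [0, -1, -28, 0, 0, 0, 0.3],
  [0, 0, 0, 0, 0, 0, 0.3],
])

```text
time_s: 2.07
eef_pos: [617.7, -8.0, 126.3]
ee_rot: [-0.004, 0.72, 0.694, -0.002]
force: [-1.2, -0.1, -0.5]
grip_width: 0.655
```

Call:
play_rows([
  [0, 0, 0, 0, 0, 0, -0.4],
  [0, 0, 0, 0, 0, 0, -0.7],
  [0, 0, 0, 0, 0, 0, -1],
  [0, 0, 0, 0, 0, 0, -1],
  [0, 0, 0, 0, 0, 0, -1],
], grip_force=50)

```text
time_s: 2.48
eef_pos: [616.9, -8.8, 132.5]
ee_rot: [-0.004, 0.719, 0.695, -0.002]
force: [6.7, 0.7, -10.8]
grip_width: 0.174
```

Call:
play_rows([
  [0, 0, 8, 0, 0, 0, -1],
  [0, 0, 12, 0, 0, 0, -1],
  [0, 0, 14, 0, 0, 0, -1],
  [0, 0, 14, 0, 0, 0, -1],
  [0, 0, 8, 0, 0, 0, -1],
], grip_force=60)

```text
time_s: 2.9
eef_pos: [617.0, -8.7, 190.7]
ee_rot: [-0.005, 0.719, 0.695, -0.003]
force: [-0.3, -0.1, -11.4]
grip_width: 0.171
```

Run:
```python
from h import *
c=cap('side','s1'); s=sense(); print(s['eef_pos'],s['force'],s['grip_width'])
d=c['img'][125:250,198:323]; cv2.imwrite('pics/s1c.png',cv2.resize(d,None,fx=4.8,fy=4.8,interpolation=3))
```

```text
[617.01519761  -8.76148423 191.9943648 ] [-6.31315444  0.47469345  5.35262869] 0.16826865080952602
```

View pics/s1c.png

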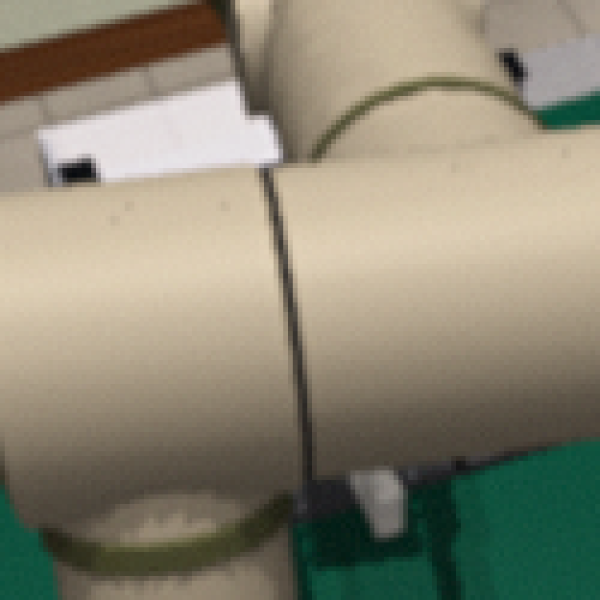

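Call:
play_rows([
  [0, 0, 0, 0, 0, 0, -0.2],
  [0, 0, 0, 0, 0, 0, 0.2],
  [0, 0, 0, 0, 0, 0, 0.3],
  [0, 0, 20, 0, 0, 0, 0.3],
  [0, 0, 30, 0, 0, 0, 0.3],
])

```text
time_s: 3.37
eef_pos: [616.4, -8.6, 242.4]
ee_rot: [-0.005, 0.719, 0.695, -0.003]
force: [0.5, -0.3, -0.5]
grip_width: 0.652
```

Call:
play_rows([
  [0, 0, 30, 0, 0, 0, 0.3],
  [-20, 0, 0, 0, 0, -0.12, 0.3],
  [-35, 0, 0, 0, 0, -0.12, 0.3],
  [-35, 0, 0, 0, 0, -0.12, 0.3],
  [-10, 0, 0, 0, 0, -0.12, 0.3],
])

```text
time_s: 3.78
eef_pos: [516.6, -9.0, 280.7]
ee_rot: [0.001, 0.868, 0.497, 0.003]
force: [-0.1, -0.3, 0.3]
grip_width: 0.648
```

Call:
play_rows([
  [0, 0, 0, 0, 0, -0.12, 0.3],
  [0, 0, 0, 0, 0, -0.12, 0.3],
  [0, 0, 0, 0, 0, -0.12, 0.3],
  [0, 0, 0, 0, 0, -0.12, 0.3],
  [0, 0, 0, 0, 0, -0.12, 0.3],
])

```text
time_s: 4.2
eef_pos: [514.2, -8.9, 284.6]
ee_rot: [0.004, 0.979, 0.206, 0.005]
force: [1.1, -0.8, -0.4]
grip_width: 0.648
```

Call:
play_rows([
  [0, 0, 0, 0, 0, -0.12, 0.3],
  [0, 0, 0, 0, 0, -0.12, 0.3],
  [0, 0, 0, 0, 0, -0.12, 0.3],
  [0, 0, 0, 0, 0, -0.12, 0.3],
  [0, 0, 0, 0, 0, 0, 0.3],
])

```text
time_s: 4.62
eef_pos: [514.8, -9.0, 286.8]
ee_rot: [0.006, 0.999, -0.045, 0.007]
force: [-0.4, -0.4, -0.4]
grip_width: 0.652
```

Run:
```python
from h import *
c=cap('wrist','w2'); s=sense(); print(s['eef_pos'],s['ee_rot'],s['force'],s['grip_width'],s['time_s'])
```

```text
[514.84873015  -9.03137739 286.78888121] [ 0.00583678  0.99908995 -0.0416968   0.00682473] [0.48877246 0.61117879 1.10554056] 0.6496021296306008 4.6667
```

View pics/w2.png

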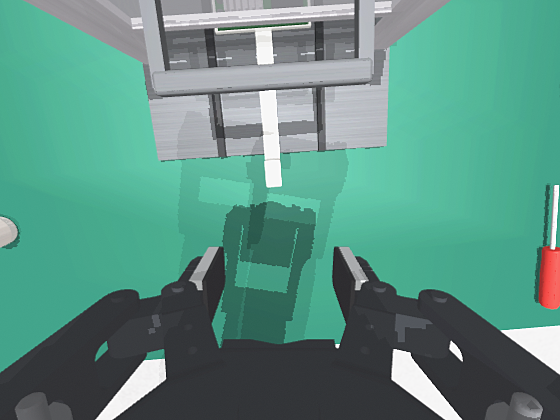

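The sash is clearly up (bar at row ~77, x 152..373). The grip's top spans (263..282, 160..187).

Run:
```python
from h import *
w=ld('w2');a=ld('top0')
print([atz(w,*x,58).round(1) for x in((266.5,187),(282,186),(263,161),(280,160))])
print(tri((w,274,186),(a,230+276/4.8-.4,115+541/4.8-.4)))
for z in (195,205,215,225):
  l=atz(w,152,80,z);r=atz(w,373,71,z);print(z,l.round(1),r.round(1),np.linalg.norm(l-r).round(1))
print([atz(w,*x,12).round(1) for x in((160,160),(388,147))])
```

```text
[array([512.5,   3.5,  58. ]), array([512. , -16.4,  58. ]), array([545.7,   4.5,  58. ]), array([545. , -16.8,  58. ])]
(array([511.37182133,  -5.74109944,  49.18011748]), [np.float64(0.2937860172989454), np.float64(0.2937860172989418)])
195 [624.4  73.  195. ] [616.1 -89.7 195. ] 162.9
205 [622.5  69.3 205. ] [614.6 -86.5 205. ] 155.9
215 [620.6  65.6 215. ] [613.  -83.2 215. ] 149.0
225 [618.6  61.8 225. ] [611.4 -80.  225. ] 142.0
[array([556. , 150.2,  12. ]), array([ 545. , -168.8,   12. ])]
```

Call:
play_rows([
  [14, 3, -30, -0.012, 0.012, 0.05, 0.3],
  [0, 0, -40, 0, 0, 0, 0.3],
  [0, 0, -40, 0, 0, 0, 0.3],
  [0, 0, -40, 0, 0, 0, 0.3],
  [0, 0, -40, 0, 0, 0, 0.3],
])

```text
time_s: 5.08
eef_pos: [533.7, -6.7, 100.8]
ee_rot: [0.015, 1.0, -0.004, 0.013]
force: [1.6, -0.4, -0.7]
grip_width: 0.651
```

Run:
```python
from h import *
from scipy.spatial.transform import Rotation as Ro
s=sense(); print(s['eef_pos'],s['ee_rot'],s['force']);print(Ro.from_quat(s['ee_rot'],scalar_first=True).as_matrix().round(3))
```

```text
[533.71881656  -6.68119343 100.75605389] [ 0.0146995   0.99979378 -0.00415613  0.01338113] [ 1.550498   -0.38996569 -0.6945919 ]
[[ 1.    -0.009  0.027]
 [-0.008 -1.    -0.03 ]
 [ 0.027  0.029 -0.999]]
```

Call:
play_rows([
  [-3, 0, -20, 0.03, 0.027, -0.02, 0.3],
  [-1, 0, -25, 0, 0, 0, 0.3],
  [0, 0, -22, 0, 0, 0, 0.3],
  [0, 0, -2, 0, 0, 0, 0.3],
])

```text
time_s: 5.42
eef_pos: [525.5, -5.8, 21.9]
ee_rot: [-0.002, 1.0, -0.006, -0.006]
force: [-1.0, 0.6, -0.7]
grip_width: 0.645
```

Run:
```python
from h import *
from scipy.spatial.transform import Rotation as Ro
s=sense(); print(s['eef_pos'],s['ee_rot'],s['force']);print(Ro.from_quat(s['ee_rot'],scalar_first=True).as_matrix().round(3))
```

```text
[525.54574497  -5.78533275  21.86561655] [-0.00211419  0.999962   -0.00586069 -0.00609774] [-1.01425596  0.58848727 -0.67815692]
[[ 1.    -0.012 -0.012]
 [-0.012 -1.     0.004]
 [-0.012 -0.004 -1.   ]]
```

Call:
play_rows([
  [3, 0, 4, 0, -0.01, -0.015, 0.3],
  [0, 0, 0, 0, 0, 0, 0],
  [0, 0, 0, 0, 0, 0, -0.3],
  [0, 0, 0, 0, 0, 0, -0.4],
], grip_force=30)

```text
time_s: 5.75
eef_pos: [530.7, -6.1, 29.6]
ee_rot: [-0.002, 1.0, -0.011, 0.002]
force: [0.2, -0.2, 0.3]
grip_width: 0.298
```

Call:
play_rows([
  [0, 0, 0, 0, 0, 0, -0.6],
  [0, 0, 0, 0, 0, 0, -0.8],
  [0, 0, 0, 0, 0, 0, -1],
  [0, 0, 0, 0, 0, 0, -1],
])

```text
time_s: 6.08
eef_pos: [531.1, -6.1, 31.8]
ee_rot: [-0.001, 1.0, -0.01, 0.003]
force: [-0.1, 0.7, -2.5]
grip_width: 0.231
```

Call:
play_rows([
  [0, 0, -2, 0, 0, 0, -1],
  [-6, 0.2, -0.5, 0, 0, 0, -1],
  [-10, 0.3, -0.3, 0, 0, 0, -1],
  [-12, 0.3, -0.3, 0, 0, 0, -1],
])

```text
time_s: 6.42
eef_pos: [505.7, -5.9, 30.2]
ee_rot: [-0.001, 1.0, -0.01, 0.006]
force: [1.9, 0.4, 0.6]
grip_width: 0.226
```

Run:
```python
from h import *
from scipy.spatial.transform import Rotation as Ro
s=sense(); print(s['eef_pos'],s['force'],s['wrist_torque']);print(Ro.from_quat(s['ee_rot'],scalar_first=True).as_matrix().round(3))
```

```text
[505.74381261  -5.90438311  30.17301948] [1.88296212 0.41398741 0.55348398] [-0.0560462  -0.04741777 -0.01846838]
[[ 1.    -0.019  0.013]
 [-0.019 -1.     0.001]
 [ 0.013 -0.001 -1.   ]]
```

Call:
play_rows([
  [-12, 0.5, -0.3, 0, 0.003, 0, -1],
  [-14, 0.5, -0.3, 0, 0.003, 0, -1],
  [-14, 0.5, -0.3, 0, 0.003, 0, -1],
  [-14, 0.5, -0.3, 0, 0.003, 0, -1],
])

```text
time_s: 6.75
eef_pos: [452.3, -4.5, 30.0]
ee_rot: [0.0, 1.0, -0.01, 0.005]
force: [1.4, 0.4, 1.5]
grip_width: 0.231
```

Call:
play_rows([
  [-10, 0.3, 0, 0, 0, 0, -1],
  [-8, 0.3, 0, 0, 0, 0, -1],
  [-4, 0.2, 0, 0, 0, 0, -1],
  [0, 0, 0, 0, 0, 0, -1],
])

```text
time_s: 7.08
eef_pos: [427.6, -3.4, 30.2]
ee_rot: [0.0, 1.0, -0.01, 0.005]
force: [-0.3, -0.7, -1.0]
grip_width: 0.227
```

Run:
```python
from h import *
from scipy.spatial.transform import Rotation as Ro
s=sense(); print(s['eef_pos'],s['force'],s['wrist_torque']);print(Ro.from_quat(s['ee_rot'],scalar_first=True).as_matrix().round(3))
```

```text
[427.56265074  -3.4449756   30.16738809] [-0.2760301  -0.70250584 -0.99358164] [ 0.00943124  0.30651324 -0.04791419]
[[ 1.    -0.02   0.01 ]
 [-0.02  -1.    -0.001]
 [ 0.01   0.    -1.   ]]
```

Call:
play_rows([
  [0, 0, 0, 0, 0, 0, -0.3],
  [0, 0, 0, 0, 0, 0, 0],
  [0, 0, 0, 0, 0, 0, 0.2],
  [0, 0, 20, 0, 0, 0, 0.2],
  [0, 0, 40, 0, 0, 0, 0.2],
])

```text
time_s: 7.5
eef_pos: [426.2, -3.1, 86.8]
ee_rot: [-0.001, 1.0, -0.01, 0.0]
force: [1.4, 0.3, -0.3]
grip_width: 0.6
```

Call:
play_rows([
  [0, 0, 40, 0, 0, 0, 0.2],
  [0, 0, 40, 0, 0, 0, 0.2],
  [0, 0, 40, 0, 0, 0, 0],
  [0, 0, 40, 0, 0, 0, -0.5],
  [10, 0, 10, 0, 0, 0, -1],
])

```text
time_s: 7.92
eef_pos: [435.9, -2.7, 269.3]
ee_rot: [-0.0, 1.0, -0.01, 0.003]
force: [1.1, -0.3, 1.2]
grip_width: 0.226
```

Run:
```python
from h import *
c=cap('wrist','w3'); s=sense(); print(s['eef_pos'],s['ee_rot'],s['force'],s['grip_width'],s['time_s'])
```

```text
[437.84709907  -2.95051855 268.79975092] [-1.64136454e-04  9.99941797e-01 -1.00551141e-02  3.90781893e-03] [-0.22434702 -0.50777382  1.64845513] 0.13975821409756195 7.9667
```

View pics/w3.png

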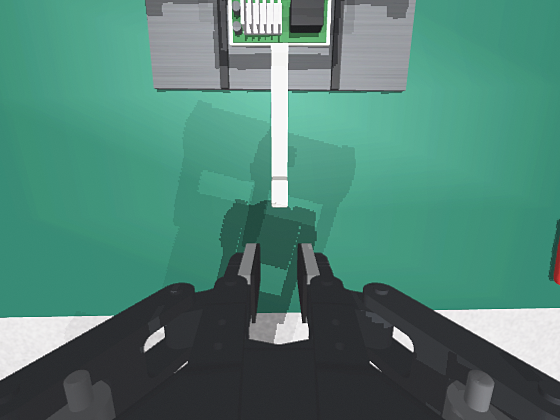

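The board is out between the guides, with the plate's front edge at row ~44 and the deck's front edge at row ~91. I'll check the distance and then move over the bar.

Run:
```python
from h import *
w=ld('w3')
print([atz(w,*x,20).round(1) for x in((230,44),(331,44))],[atz(w,*x,12).round(1) for x in((155,90),(407,92))],atz(w,280,207,58))
```

```text
[array([601.8,  51.6,  20. ]), array([599.3, -69.3,  20. ])] [array([553.4, 151.3,  12. ]), array([ 544.4, -168.5,   12. ])] [408.7916342   -4.48239833  58.        ]
```

Call:
play_rows([
  [35, -1, 2, 0, 0, 0, -1],
  [38, -1, 0, 0, 0, 0, -1],
  [38, -1, 0, 0, 0, 0, -1],
  [38, -1, 0, 0, 0, 0, -1],
  [26, -1, 0, 0, 0, 0, -1],
])

```text
time_s: 8.38
eef_pos: [616.0, -6.8, 269.1]
ee_rot: [-0.0, 1.0, -0.01, 0.003]
force: [-0.1, 0.4, 0.5]
grip_width: 0.0
```

Call:
play_rows([
  [0, 0, -25, 0, 0, 0, -1],
  [0, 0, -20, 0, 0, 0, -1],
  [0, -1, -10, 0, 0, 0, -1],
  [0, 0, -10, 0, 0, 0, -1],
  [0, 0, -10, 0, 0, 0, -1],
])

```text
time_s: 8.8
eef_pos: [622.3, -8.0, 186.9]
ee_rot: [-0.0, 1.0, -0.009, 0.004]
force: [-1.2, -0.2, 4.6]
grip_width: 0.001
```

Call:
play_rows([
  [0, 0, -10, 0, 0, 0, -1],
  [0, 0, -10, 0, 0, 0, -1],
  [0, 0, -10, 0, 0, 0, -1],
  [0, 0, -8, 0, 0, 0, -1],
])

```text
time_s: 9.13
eef_pos: [622.3, -8.0, 145.1]
ee_rot: [-0.0, 1.0, -0.009, 0.004]
force: [-0.3, 0.0, 4.0]
grip_width: 0.001
```

Call:
play_rows([
  [-3, 0, -4, 0, 0, 0, -1],
  [0, 0, -3, 0, 0, 0, -1],
  [0, 0, -2, 0, 0, 0, -1],
])

```text
time_s: 9.38
eef_pos: [619.5, -8.1, 136.9]
ee_rot: [0.0, 1.0, -0.009, 0.005]
force: [-11.8, 1.4, 31.0]
grip_width: -0.005
```

Call:
play_rows([
  [0, 0, 6, 0, 0, 0, -1],
  [0, 0, 30, 0, 0, 0, -1],
  [0, 0, 40, 0, 0, 0, -1],
  [0, 0, 40, 0, 0, 0, -1],
  [-20, 0, 20, 0, 0, 0, -1],
])

```text
time_s: 9.8
eef_pos: [596.2, -7.4, 270.9]
ee_rot: [-0.001, 1.0, -0.009, -0.002]
force: [-1.0, -0.7, 1.2]
grip_width: -0.001
```

Call:
play_rows([
  [-40, 0, 0, 0, 0, 0, -1],
  [-40, 0, 0, 0, 0, 0, -1],
  [-40, 0, 0, 0, 0, 0, -1],
  [-30, 0, 0, 0, 0, 0, -1],
  [0, 0, 0, 0, 0, 0, -1],
])

```text
time_s: 10.22
eef_pos: [438.6, -6.7, 273.9]
ee_rot: [-0.001, 1.0, -0.009, 0.002]
force: [-0.6, -0.6, 1.0]
grip_width: 0.004
```

Run:
```python
from h import *
c=cap('wrist','w4'); s=sense(); print(s['eef_pos'],s['force'],s['time_s'])
t=cap('top','t4')
d=cv2.resize(t['img'][115:240,230:350],None,fx=3.36,fy=3.36,interpolation=3)
cv2.imwrite('pics/w4c.png',np.hstack([cv2.resize(c['img'],(390,292)),d[:292]]) if 0 else np.hstack([cv2.resize(c['img'],(396,420)),d[:420,:400]]))
```

```text
[440.52777315  -6.99702927 274.12711619] [ 0.2831223  -0.06954307  0.48992516] 10.2667
```

View pics/w4c.png

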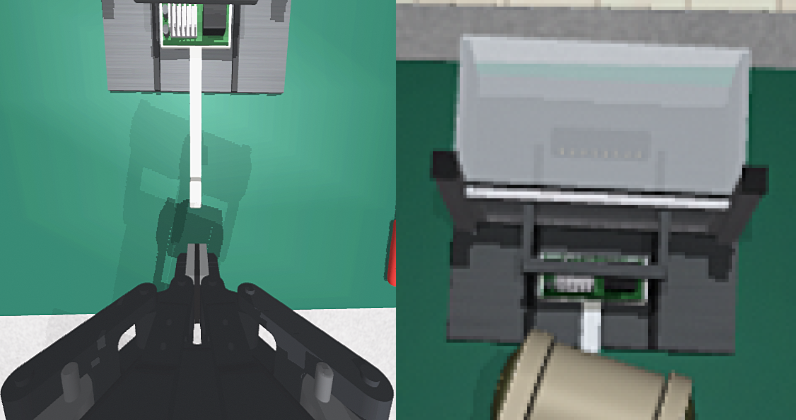

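Run:
```python
from h import *
t=ld('t4')
for n,z in(('shut',137),('13mm up',150)):
  print(n,[((proj(t,p)-[230,115])*3.36+[396,0]).round(0) for p in((617,66,z),(615,-84,z))])
print(ctrl.finish_job())
```

```text
shut [array([521., 264.]), array([668., 270.])]
13mm up [array([520., 262.]), array([669., 267.])]
the job is handed in; nothing more can be done
None
```

I did the task and handed the job in at about 10 s of the 58 s allowed. The hand-in gives no verdict, so the result below rests on my own checks.

- **Sash raised:** I gripped the bar and lifted the sash to about 76 mm above shut, measured by the wrist camera.
- **Carrier drawn out:** I pulled the carrier straight out by its grip. In the picture taken after letting go, its origin was about 58 mm in front of the sash plane, flat between the guides. It looked unmoved in the last wrist picture.
- **Sash shut:** I pushed the bar down with closed fingers until it hit the stop. The fingertips were at z 136.9 mm, against 137 mm expected when shut, with about 31 N on the tool. I then backed off clear of everything.

**Checks that were weak or disagreed:**
- The last top view fits a shut sash. It tells little about height, though, because a sash 13 mm up would shift the bar only about 3 pixels in the enlarged crop, so the fingertip height and force are the real evidence.
- Positions from the different cameras disagreed by 2 to 4 mm.
- The side view was blocked by the arm while the sash was up.
- I made no separate measurement of the bystanders; the arm stayed clear of them.

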